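# Find the high spot of a pump shaft with a dial indicator

## Task

A pump shaft lies in the V-blocks of a runout fixture and its eccentric must be set at its high spot. Press the dial indicator down gently by its knob until the plunger rides on the eccentric and the needle has swung to about halfway round the dial, leaving its spring travel to spare both ways; then turn the shaft, which has a crossed handle for this, without forcing it or lifting it out of the V-blocks, to find where the needle reads highest. Leave the shaft lying still with the eccentric's high spot under the plunger (within about 20 degrees), plunger still riding on it, and do not disturb the other things on the bench.

Things in the scene. Friction and masses are not known exactly. Their poses are not given: they have to be found in the camera images.
- fixture: Fixed runout fixture: grey base plate 150x190x16 mm, two steel V-blocks (90 degree V, 24 mm thick, 84 mm high, at y = -55 and +55 mm), dark column 192 mm high centred at x = +72 mm. Origin: underside of the base, straight below the crossing of shaft axis and plunger axis. z up, y along the shaft, x from the shaft to the column, away from the robot.
- shaft: Loose steel shaft, 225 mm long, 20 mm diameter, 0.5 to 0.75 kg, lying along the fixture's y in the V-blocks by its weight, its axis 85 mm above the fixture's underside. It stays at the angle where it is left. Origin on its axis, below the plunger. It turns about its own y axis; a positive turn moves the top to the fixture's +x. A handle at y = -115 mm, the eccentric at y = 0.
- handle (a point): Centre of the crossed handle, on the shaft axis: four round radial bars 8 mm thick, reaching 50 mm from the axis, 90 degrees apart, the first turned +0.45 rad about y from the shaft's own +z; hub 28 mm diameter, 26 mm long. Push a bar with closed fingertips put in from above between two bars, or pinch it. A few N at 40 mm from the axis turn the shaft.
- eccentric_mid (a point): Shaft axis inside the eccentric, an aluminium drum of 40 mm diameter, 26 mm long, fast on the shaft, its centre 3 mm off the axis in an unmarked direction that differs every time. Its top rises and falls 6 mm, once per turn, as a sine of the angle of turn. At the start the high spot is at least 0.75 rad from the top.
- plunger: The indicator's steel plunger, 8 mm thick with a round end, pointing down over the middle of the eccentric on the fixture's z axis. Origin at the tip, z up. Its spring and weight press with 1.5 N fully out, 3.7 N fully in, travel 18 mm. Fully out, its tip stands 123 mm above the fixture's underside, less the value of joint carriage.
- carriage (a joint): Vertical slide of the dial indicator on the column, m: 0 at the top, grows as the indicator is pressed down, range 0 to 0.036; starts at 0 to 0.006. Stiff: it stays where it is left and takes 6 to 10 N on the knob to press down.
- needle (a joint): Needle of the dial, rad: 0 straight up with the plunger fully out, grows clockwise seen from the robot as the plunger is pushed in, 0.33 rad per mm; 5.94 is the end of the travel. The white dial, 60 mm across, faces the robot. The eccentric swings the needle by 2 rad in a turn of the shaft, 1 either side of the middle.
- knob_top (a point): Centre of the top of the black round knob on top of the indicator, 30 mm diameter, 20 mm high; press it to lower the indicator, pinch it to raise it. 250 mm above the fixture's underside when joint carriage is 0; nothing of the fixture is higher.
- plunger_tip (a point): Tip of the plunger. Riding on the eccentric it is about 107.5 mm above the fixture's underside on the high spot, 104.5 mm in the middle, 101.5 mm on the low spot.
- water_bath: Fixed grey water bath, an open tank beside the fixture on its left, on the way from the robot's start: about x = 0.31 to 0.62 m, y = -0.06 to 0.30 m, 0.315 m high. Go over it, not through it.
- amber_bottle: Bystander: amber bottle, 62 mm diameter, 126 mm high; origin under its centre.
- crucible: Bystander: small open cream crucible, 48 mm diameter, 42 mm high; origin under its centre.
- powder_jar: Bystander: jar with screw cap, 65 mm diameter, 80 mm high; origin under its centre.

How it is judged (in metres and radians):
On the way:
1. the indicator is lowered so that the plunger rides on the eccentric with the needle between 1.8 and 3.9 rad (contact force between plunger and shaft above 0.3 N and value of joint needle between 1.8 and 3.9 rad), for 0.3 s.
At the end, for the whole second after the job is handed in: The plunger rides on the eccentric (over 0.3 N), its tip at least 107.2 mm above the fixture's underside (high spot within about 24 degrees of the top), needle 0.8 to 5.9 rad; the shaft lies still in both V-blocks (axis height within -2/+1.5 mm, along the fixture within 0.03 rad) (z of plunger_tip in the frame of fixture between 0.1072 and 0.1095 m and contact force between plunger and shaft above 0.3 N and value of joint needle between 0.8 and 5.9 rad and z of shaft in the frame of fixture between 0.083 and 0.0865 m and angle between the y axis of shaft and the y axis of fixture, either way round below 0.03 rad and angular speed of shaft below 0.1 rad/s); the robot touches nothing.
It fails at once if the plunger is driven onto the eccentric with more than 8 N or to the end of its travel (contact force between plunger and shaft above 8 N or value of joint needle above 5.92 rad).
It fails at once if the shaft is forced with more than 20 N (contact force between the fingers and shaft above 20 N).
It fails at once if the shaft is lifted out of the V-blocks (axis more than 5 mm up) (z of shaft in the frame of fixture above 0.09 m).
It fails at once if the fingers push the plunger itself (contact force between the fingers and plunger above 0.5 N).
It fails at once if a bystander is moved more than 20 mm (distance of any of amber_bottle, crucible, powder_jar from where it was at the start of the episode above 0.02 m).
It also fails if it takes over 72 s, if anything falls off the work surface, if the arm or the gripper's body presses on something with over 40 N, if the wrist force passes 120 N, or if a joint passes its speed limit or range.

## Robot

A 7-joint arm with a two-finger parallel gripper is mounted at the origin on a cart in front of the work surface, level with it; the furniture and walls round the work are solid. World frame = base frame: x ahead of the robot, y to its left, z up, the work surface at z = 0. Lengths are in m, angles in degrees, forces in N, time in s.
With the tool pointing down it reaches from about 0.425 to 0.875 m from the base axis. Payload 4.7 kg.
Tool frame: the origin (TCP) lies midway between the tips of the shut fingers; the grasp point (between the pads) lies 19 mm behind it; z points along the fingers, y is the line along which they close (so a half turn about z gives the same grasp; the last joint's range is limited). The gripper opens to 87 mm and grips with 3 to 60 N. Pads are 19 mm wide; open, the fingers measure 117 mm over their backs; the gripper's body (75 mm by 190 mm) begins 51 mm behind the grasp point.
Start: joints at [-65.14, 18.392, -4.016, 83.108, 1.295, 78.541, -3.26], TCP at [0.265, 0.594, 0.223] pointing down, gripper open.
Joint ranges: [-163.93, 163.93], [-17.29, 119.83], [-79.2, 71.16], [3.27, 140.29], [-89.18, 269.18], [5.43, 117.66], [-154.24, 154.24]. Speed limits (degrees/s): [147.25, 147.25, 180, 180, 180, 180, 180].

## Interface

Orientations are given as [roll, pitch, yaw] about the fixed x, y, z axes, in that order (R = Rz(yaw) Ry(pitch) Rx(roll)).
In Python, from cell import env, viewer, boxes_of, masks_of gives the robot as it stands. The module is installed in compiled form; this text tells all that it offers.
- The arm moves only by the tool apply_moves, never from a script. Its argument "moves" is a list of rows, each a list of 7 numbers: the shift along the tool's x, y, z scaled (see below), then the turn, a rotation vector about the tool's x, y, z scaled (see below), then the opening, from 0 (shut) to 1 (fully open). A call has 1 to 20 rows; each row is the pose to reach, as a shift and turn from the pose commanded when the call began, along the tool's axes at that moment; what a row does not reach only later rows make up. The controller multiplies each number of a shift by 0.2 m and each number of a turn by 1.5 rad. A row lasts 1/10 s, in which the tool goes at most 50 mm and 8.59 degrees, less where a joint would pass 70% of its speed; a pose out of reach is approached as far as the arm can. A call with a number of a shift or a turn outside -1 to 1 is refused whole. A call with a gripper value outside its range is refused whole. The fingers move at their own pace and stop on an object; "grip_force" is the grip in N (left out, the last holds). Time passes only in rows, so rows that repeat a pose let the fingers close. It gives the time, the measured TCP pose, the force, the opening and the grip force at its end, in the units of the state.
- env.get_obs(): the state, without advancing time (a new reading comes with each control period).
- viewer.read_camera(name): name is "scene" or "top" or "wrist"; returns the picture (480x640x3 uint8, red, green, blue); there is no depth.
- viewer.get_calibration(name): a dict with "fov_y" (degrees; the focal length in pixels is half the picture's height over the tangent of half this angle, whatever the lens; pixels are square), "cx", "cy" (the principal point, pixels), "position" and "orientation" of the camera in the world. Camera axes: x right, y up, looking along -z (the intrinsics and any distortion apply to the point x, -y, -z); pixel columns grow to the right and rows downward; lengths in m; the calibration is good to about 2 mm. The wrist camera is an equidistant fisheye: a pixel r from the principal point sees the ray r / f radians off the axis. A picture is of the moment at which its call begins: read the wrist's pose just before it. get_calibration takes no time and is no camera call; for the wrist camera it gives the pose at the moment of the call.
- env.sign_off(): hands the job in; it is judged then, once.
Trained networks look in the newest picture that a camera, given by its name, has taken for a name from the list of things; names that differ only in an ending like _2 or _b are one class to them, and where a whole thing is asked for, a point or a joint stands for the part that bears it (a point fixed in the world has none). Each returns a list of dicts, best first, with "conf" (0 to 1); they miss things now and then, are a little off and sometimes report something else, mostly with a low value. They report only what shows in the picture. A call takes as long as a camera call.
- boxes_of(camera, target): "location" ([column, row] in pixels, amid what is visible of it).
- masks_of(camera, target): "pixels" (480x640 bool, what is visible of it) and "location" ([column, row] in pixels, amid what is visible of it).
The state is a dict: "time_s": time; "qpos": joint angles; "joint_velocities": joint speeds; "effort": joint torques, N m; "tool_pos": TCP position; "tool_rot": TCP orientation; "force": force on the tool from outside, world axes, zero at the start; "wrist_torque": the same for the moment, N m; "grip_width": finger opening in m; "grasp_force": force on a finger pad.
Only numpy, scipy, OpenCV 4.12 (cv2) and the standard library are available. Lean on these libraries where they do the work, as an engineer would, in place of code of your own. Each camera call takes 0.05 s, during which the arm holds its last target. There are 200 camera calls.

## Working session

There is one attempt and no reset: what is moved stays moved. The work goes in short steps, Python scripts to look and compute and a tool call to move; the robot and the scene stay as the last step left them, time stands still between calls to the robot, and variables do not carry over. Pictures are saved under pics/ and viewed, at most 10 in all, crops included, and the job is handed in when it is done.

Besides the shell and the picture viewer there is one more tool, called in YAML: its name, and indented under it one key for each argument. apply_moves: Moves the arm, as the interface text tells. Shifts and turns lie within -1 to 1; 1 stands for 0.2 m of shift or 1.5 rad of turn. Its arguments: {"type":"object","properties":{"moves":{"type":"array","items":{"type":"array","items":{"type":"number","minimum":-1,"maximum":1}}},"grip_force":{"type":"number"}},"required":["moves"]}

```bash
mkdir -p pics
cat > h.py <<'E'
import numpy as np, cv2
from cell import env, viewer, boxes_of, masks_of
from scipy.spatial.transform import Rotation as R
def campose(name):
    c=viewer.get_calibration(name)
    return c
def rot(o):
    o=np.array(o,float)
    if o.shape==(3,3): return o
    if o.size==3: return R.from_euler('xyz',o,degrees=True).as_matrix()
    raise Exception(o)
def ray(c,px):
    f=240/np.tan(np.radians(c['fov_y'])/2)
    u=(px[0]-c['cx'])/f; v=(px[1]-c['cy'])/f
    d=np.array([u,-v,-1.0]); d/=np.linalg.norm(d)
    return np.array(c['position']), rot(c['orientation'])@d
def atz(c,px,z):
    p,d=ray(c,px); return p+d*(z-p[2])/d[2]
def proj(c,P):
    f=240/np.tan(np.radians(c['fov_y'])/2)
    q=rot(c['orientation']).T@(np.array(P)-np.array(c['position']))
    return np.array([c['cx']-f*q[0]/q[2], c['cy']+f*q[1]/q[2]])
def tri(rs):
    A=0;b=0
    for p,d in rs:
        M=np.eye(3)-np.outer(d,d);A=A+M;b=b+M@p
    return np.linalg.solve(A,b)
E
python3 - <<'E'
from h import *
print(env.get_obs()['tool_pos'],env.get_obs()['tool_rot'])
ims={}
for n in ['scene','top']:
    im=viewer.read_camera(n); c=viewer.get_calibration(n); print(n,c)
    cv2.imwrite(f'pics/{n}0.png',im[:,:,::-1])
    for t in ['fixture','shaft','handle','eccentric_mid','plunger','knob_top','needle','plunger_tip','amber_bottle','crucible','powder_jar','water_bath']:
        print(n,t,[(np.round(b['location']),round(b['conf'],2)) for b in boxes_of(n,t)[:2]])
E
```

```text
[0.26471462 0.59303601 0.22146442] [-1.79889707e+02  5.70615059e-03  1.55952152e+02]
scene {'fov_y': 43.21627081455346, 'cx': 325.1257594033507, 'cy': 231.50536352319887, 'position': array([0.80622344, 0.42666943, 1.21012509]), 'orientation': array([ 28.89017228,  -0.59783546, 158.75209137])}
scene fixture [(array([325., 187.]), 0.62)]
scene shaft [(array([338., 180.]), 0.9)]
scene handle []
scene eccentric_mid [(array([341., 178.]), 0.97)]
scene plunger []
scene knob_top [(array([335., 155.]), 0.95)]
scene needle []
scene plunger_tip []
scene amber_bottle []
scene crucible [(array([269., 286.]), 0.93)]
scene powder_jar [(array([230., 190.]), 0.84)]
scene water_bath [(array([339., 153.]), 0.44)]
top {'fov_y': 56.39515593099841, 'cx': 319.8310207217112, 'cy': 241.30636331448108, 'position': array([ 0.53195385, -0.13483349,  1.00917728]), 'orientation': array([  5.39026615,   0.42161824, -91.21702329])}
top fixture [(array([380., 294.]), 0.58)]
top shaft [(array([414., 300.]), 0.93)]
top handle [(array([385., 299.]), 0.98)]
top eccentric_mid [(array([414., 295.]), 0.88)]
top plunger []
top knob_top [(array([389., 304.]), 0.93)]
top needle []
top plunger_tip [(array([302., 202.]), 0.16)]
top amber_bottle [(array([361., 191.]), 0.7), (array([417., 302.]), 0.24)]
top crucible [(array([304., 200.]), 0.82), (array([416., 294.]), 0.24)]
top powder_jar [(array([417., 191.]), 0.55)]
top water_bath [(array([412., 300.]), 0.65)]
```

View pics/scene0.png

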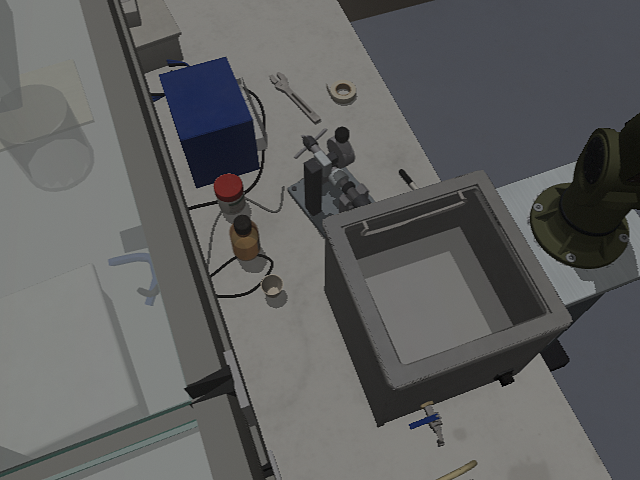

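View pics/top0.png

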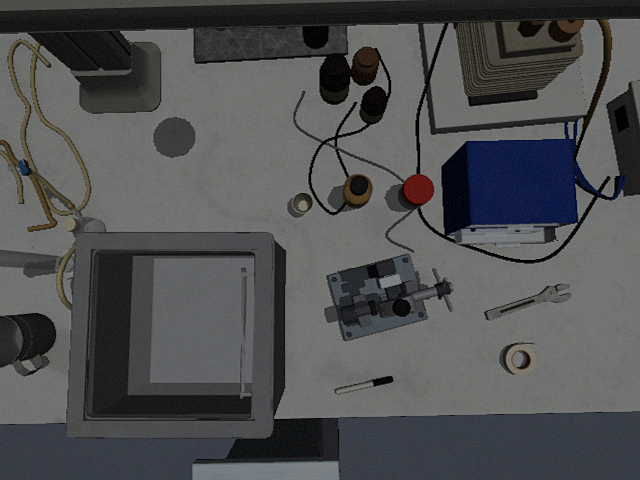

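The scene view shows the knob near (342,134) and the handle near (313,145). In the top view the knob is near (402,307), the handle near (444,289), and the base plate corners are at (328,274), (408,254), (427,320) and (345,340). The networks' handle and knob positions look a bit off, so I'll measure from the picture.

Run:
```python
from h import *
im={n:cv2.imread(f'pics/{n}0.png') for n in ['top','scene']}
a=cv2.resize(im['top'][225:355,305:475],None,fx=4.6,fy=4.6,interpolation=cv2.INTER_CUBIC)
cv2.imwrite('pics/crop1.png',cv2.convertScaleAbs(a,alpha=1.6))
c=viewer.get_calibration('top');s=viewer.get_calibration('scene')
k=atz(c,(402,307),.247);print('knob',k, atz(s,(342,134),.247), tri([ray(c,(402,307)),ray(s,(342,133))]))
print('handle',atz(c,(444,289),.085),atz(s,(312,146),.085))
for p in [(328,274),(408,254),(427,320),(345,340)]: print(atz(c,p,.016))
```

```text
knob [ 0.48980223 -0.26678812  0.247     ] [ 0.49237965 -0.2599216   0.247     ] [ 0.48911073 -0.26802753  0.23909596]
handle [ 0.51556808 -0.38216528  0.085     ] [ 0.51708368 -0.367823    0.085     ]
[ 0.55274915 -0.14604796  0.016     ]
[ 0.59321963 -0.32455868  0.016     ]
[ 0.44771816 -0.3603239   0.016     ]
[ 0.40831254 -0.17983648  0.016     ]
```

View pics/crop1.png

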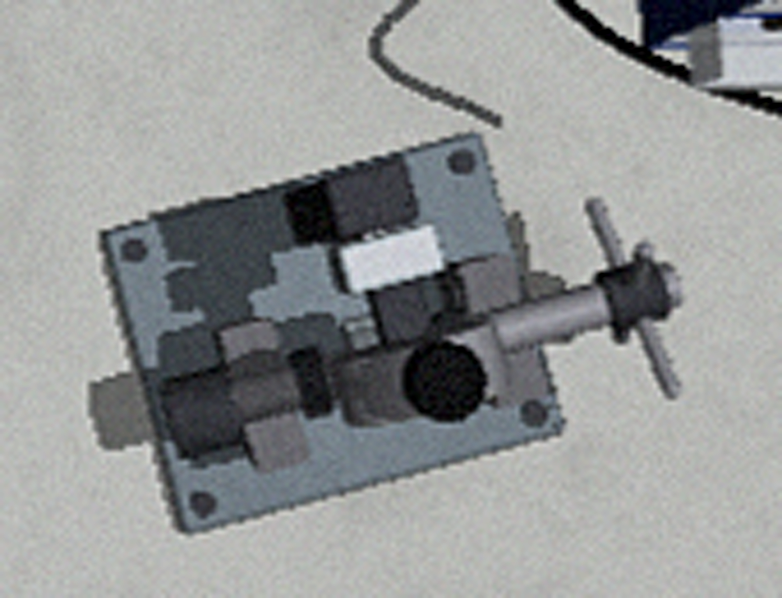

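The crop confirms the knob at (402,308) and the hub at (444,289) in full-image pixels. The fixture is yawed about 12.8°, and the knob-to-handle distance matches the given 115 mm within 3 mm. Next is the wrist camera's mounting.

```bash
cat >> h.py <<'E'
YAW=12.8; O=np.array([.490,-.268,0])
def fx(p): return O+R.from_euler('z',YAW,degrees=True).apply(p)   # fixture->world
def tofx(p): return R.from_euler('z',-YAW,degrees=True).apply(np.array(p)-O)
def pl(*tg):
    "targets (x,y,z,rpy) -> rows from current pose"
    o=env.get_obs(); R0=R.from_euler('xyz',o['tool_rot'],degrees=True)
    for t,rpy in tg:
        d=R0.inv().apply(np.array(t)-o['tool_pos'])/.2
        w=(R0.inv()*R.from_euler('xyz',rpy,degrees=True)).as_rotvec()/1.5
        print(np.round(d,4).tolist(),np.round(w,4).tolist())
def rayw(c,px):
    f=240/np.tan(np.radians(c['fov_y'])/2)
    v=np.array([px[0]-c['cx'],px[1]-c['cy']]);r=np.linalg.norm(v);a=r/f
    d=np.array([v[0]/r*np.sin(a),-v[1]/r*np.sin(a),-np.cos(a)])
    return np.array(c['position']),rot(c['orientation'])@d
def projw(c,P):
    f=240/np.tan(np.radians(c['fov_y'])/2)
    q=rot(c['orientation']).T@(np.array(P)-np.array(c['position']))
    a=np.arctan2(np.hypot(q[0],q[1]),-q[2]);e=np.array([q[0],-q[1]]);e/=np.linalg.norm(e)+1e-9
    return np.array([c['cx'],c['cy']])+f*a*e
E
python3 - <<'E'
from h import *
o=env.get_obs();c=viewer.get_calibration('wrist');print(c)
R0=R.from_euler('xyz',o['tool_rot'],degrees=True)
print(R0.inv().apply(c['position']-o['tool_pos']),(R0.inv().as_matrix()@rot(c['orientation'])).round(3))
pl(([.265,.593,.40],[180,0,156]),([.48,.15,.40],[180,0,102.8]),([*O[:2],.36],[180,0,102.8]),([*O[:2],.28],[180,0,102.8]))
E
```

```text
{'fov_y': 65.70646984690485, 'cx': 318.49230333452715, 'cy': 240.24865691906217, 'position': array([0.19658727, 0.62422014, 0.38441169]), 'orientation': array([-1.58362565e+01, -5.79284466e-03,  6.59862427e+01])}
[ 7.49406986e-02  1.38702158e-04 -1.61855009e-01] [[ 0.001  0.962  0.273]
 [ 1.    -0.001 -0.   ]
 [-0.     0.273 -0.962]]
[-0.0013, -0.0024, -0.8872] [0.0, 0.0, -0.0006]
[-1.8858, -1.5869, -0.8871] [0.0001, 0.0, 0.6184]
[-2.7833, -3.475, -0.6871] [0.0001, 0.0, 0.6184]
[-2.7833, -3.4751, -0.2871] [0.0001, 0.0, 0.6184]
```

apply_moves:
  moves:
    - [0, 0, -0.25, 0, 0, -0.1, 0]
    - [0, 0, -0.5, 0, 0, -0.2, 0]
    - [0, 0, -0.75, 0, 0, -0.3, 0]
    - [0, 0, -0.9, 0, 0, -0.4, 0]
    - [0, 0, -0.9, 0, 0, -0.428, 0]

```text
time_s: 1.8
tool_pos: [0.2654, 0.5949, 0.4091]
tool_rot: [179.5, 0.3, -167.0]
force: [1.0, 0.5, -0.3]
grip_width: 0.0552
grasp_force: 0.0
```

apply_moves:
  moves:
    - [-0.1, -0.2, 0, 0, 0, 0, 0]
    - [-0.2, -0.4, 0, 0, 0, 0, 0]
    - [-0.3, -0.6, 0, 0, 0, 0, 0]
    - [-0.4, -0.8, 0, 0, 0, 0, 0]
    - [-0.4, -1, 0, 0, 0, 0, 0]

```text
time_s: 2.3
tool_pos: [0.39, 0.4137, 0.4018]
tool_rot: [-179.9, 0.0, -167.5]
force: [0.2, 1.1, 0.0]
grip_width: 0.0147
grasp_force: 0.0
```

apply_moves:
  moves:
    - [0, -0.22, 0, 0, 0, 0, 0]
    - [0, -0.44, 0, 0, 0, 0, 0]
    - [0, -0.66, 0, 0, 0, 0, 0]
    - [0, -0.88, 0, 0, 0, 0, 0]
    - [0, -1, 0, 0, 0, 0, 0]

```text
time_s: 2.8
tool_pos: [0.4322, 0.2167, 0.4033]
tool_rot: [-180.0, 0.1, -167.6]
force: [-0.1, -0.1, 0.1]
grip_width: 0.0005
grasp_force: 0.0
```

apply_moves:
  moves:
    - [0, -0.22, 0, 0, 0, 0, 0]
    - [0, -0.44, 0, 0, 0, 0, 0]
    - [0, -0.66, 0, 0, 0, 0, 0]
    - [0, -0.88, 0, 0, 0, 0, 0]
    - [0, -1, 0, 0, 0, 0, 0]

```text
time_s: 3.3
tool_pos: [0.4755, 0.0214, 0.4031]
tool_rot: [-180.0, 0.1, -167.6]
force: [-0.4, -0.2, 0.8]
grip_width: 0.0004
grasp_force: 0.0
```

apply_moves:
  moves:
    - [0.08, -0.22, 0, 0, 0, 0, 0]
    - [0.16, -0.44, 0, 0, 0, 0, 0]
    - [0.24, -0.66, 0, 0, 0, 0, 0]
    - [0.26, -0.88, 0.15, 0, 0, 0, 0]
    - [0.26, -1, 0.3, 0, 0, 0, 0]
    - [0.26, -1, 0.3, 0, 0, 0, 0]

```text
time_s: 3.9
tool_pos: [0.4659, -0.1845, 0.3389]
tool_rot: [179.9, -0.3, -167.7]
force: [-0.5, 0.5, 0.2]
grip_width: 0.0007
grasp_force: 0.0
```

Run:
```python
from h import *
o=env.get_obs();print(o['time_s'],o['tool_pos'],o['tool_rot'],o['force'],o['qpos'])
c=viewer.get_calibration('wrist');im=viewer.read_camera('wrist');cv2.imwrite('pics/w1.png',im[:,:,::-1])
for t in ['knob_top','handle','eccentric_mid','needle','shaft']:
    print(t,[(np.round(b['location']),round(b['conf'],2)) for b in boxes_of('wrist',t)[:2]])
print('pred knob',projw(c,fx([0,0,.247])),'handle',projw(c,fx([0,-.115,.085])))
pl(([*O[:2],.28],[180,0,192.8]))
```

```text
3.9 [ 0.46590087 -0.18450166  0.33891072] [ 179.94509879   -0.34051542 -167.70007692] [-0.48702089  0.5193955   0.20332295] [-17.34537422  -2.99902832  34.61516297  93.4465148    1.82327687
  89.34620087 119.50208154]
knob_top [(array([228., 244.]), 0.85)]
handle [(array([238., 210.]), 0.69), (array([225., 244.]), 0.51)]
eccentric_mid [(array([236., 206.]), 0.75)]
needle [(array([221., 214.]), 0.43)]
shaft [(array([236., 211.]), 0.78)]
pred knob [200.99615351 252.07927907] handle [152.85719734 212.7432869 ]
[-0.0007, -0.4553, 0.3193] [-0.0003, 0.0014, 0.001]
```

View pics/w1.png

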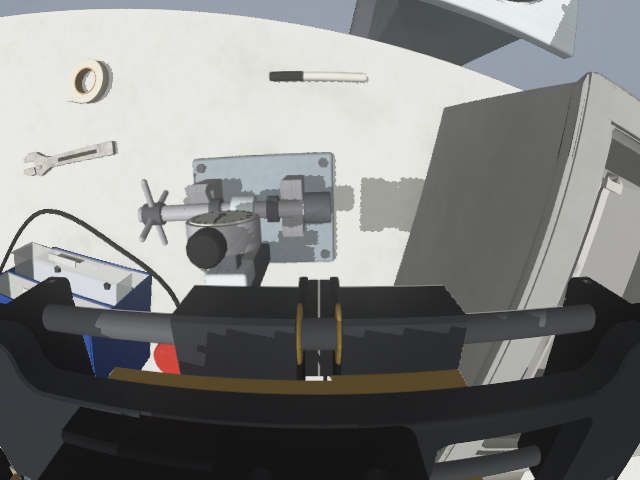

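The wrist view shows the knob near (207,248) and the hub near (152,213). Both are within a few mm of prediction, so I'll go over the knob and press.

apply_moves:
  moves:
    - [0, -0.22, 0, 0, 0, 0, 0]
    - [0, -0.4, 0.15, 0, 0, 0, 0]
    - [0, -0.45, 0.3, 0, 0, 0, 0]
    - [0, -0.45, 0.39, 0, 0, 0, 0]
    - [0, -0.45, 0.39, 0, 0, 0, 0]
  grip_force: 10

```text
time_s: 4.7
tool_pos: [0.4878, -0.267, 0.2625]
tool_rot: [179.9, -0.2, -167.2]
force: [-0.4, 0.0, 0.8]
grip_width: 0.0007
grasp_force: 0.0
```

apply_moves:
  moves:
    - [0, 0, 0.02, 0, 0, 0, 0]
    - [0, 0, 0.04, 0, 0, 0, 0]
    - [0, 0, 0.06, 0, 0, 0, 0]
    - [0, 0, 0.07, 0, 0, 0, 0]
    - [0, 0, 0.08, 0, 0, 0, 0]
    - [0, 0, 0.09, 0, 0, 0, 0]
    - [0, 0, 0.1, 0, 0, 0, 0]
    - [0, 0, 0.1, 0, 0, 0, 0]

```text
time_s: 5.5
tool_pos: [0.4886, -0.2683, 0.2448]
tool_rot: [180.0, 0.0, -167.3]
force: [-0.4, 0.5, 2.4]
grip_width: 0.0004
grasp_force: 1.6
```

apply_moves:
  moves:
    - [0, 0, 0.01, 0, 0, 0, 0]
    - [0, 0, 0.02, 0, 0, 0, 0]
    - [0, 0, 0.03, 0, 0, 0, 0]
    - [0, 0, 0.04, 0, 0, 0, 0]
    - [0, 0, 0.05, 0, 0, 0, 0]
    - [0, 0, 0.06, 0, 0, 0, 0]
    - [0, 0, 0.07, 0, 0, 0, 0]
    - [0, 0, 0.07, 0, 0, 0, 0]

```text
time_s: 6.3
tool_pos: [0.4886, -0.2683, 0.2304]
tool_rot: [-180.0, 0.0, -167.3]
force: [-0.3, 1.5, 3.6]
grip_width: 0.0008
grasp_force: 2.0
```

apply_moves:
  moves:
    - [0, 0, 0.008, 0, 0, 0, 0]
    - [0, 0, 0.016, 0, 0, 0, 0]
    - [0, 0, 0.024, 0, 0, 0, 0]
    - [0, 0, 0.032, 0, 0, 0, 0]
    - [0, 0, 0.038, 0, 0, 0, 0]
    - [0, 0, 0.038, 0, 0, 0, 0]

```text
time_s: 6.9
tool_pos: [0.4886, -0.2683, 0.2232]
tool_rot: [180.0, 0.0, -167.3]
force: [-0.1, 2.2, 6.3]
grip_width: 0.0008
grasp_force: 2.9
```

apply_moves:
  moves:
    - [0, 0, -0.1, 0, 0, 0, 0]
    - [0.05, 0, -0.19, 0, 0, 0, 0]
    - [0.15, 0, -0.19, 0, -0.09, 0, 0]
    - [0.22, 0, -0.19, 0, -0.19, 0, 0]
    - [0.22, 0, -0.19, 0, -0.29, 0, 0]
    - [0.22, 0, -0.19, 0, -0.35, 0, 0]
    - [0.22, 0, -0.19, 0, -0.35, 0, 0]

```text
time_s: 7.6
tool_pos: [0.4417, -0.2799, 0.2585]
tool_rot: [179.8, 30.0, -167.8]
force: [-0.0, -0.1, 0.1]
grip_width: 0.0009
grasp_force: 0.0
```

Run:
```python
from h import *
o=env.get_obs();print(o['time_s'],o['tool_pos'],o['tool_rot'],o['force'],o['qpos'])
c=viewer.get_calibration('wrist');im=viewer.read_camera('wrist')
import pickle;pickle.dump((c,im),open('w2.pkl','wb'))
a=im[80:290,80:380,::-1]
cv2.imwrite('pics/w2.png',cv2.resize(a,None,fx=2.66,fy=2.66,interpolation=cv2.INTER_CUBIC))
for z in (.15,.17,.19): print(z,projw(c,fx([-.03,0,z])))
for t in ['needle','handle']:
    print(t,[(np.round(b['location']),round(b['conf'],2)) for b in boxes_of('wrist',t)[:2]])
```

```text
7.6 [ 0.44166082 -0.27994405  0.25852647] [ 179.77935487   30.03032977 -167.78001326] [-0.03067964 -0.11120666  0.0802099 ] [ -1.58247926 -17.04399767  41.352875   116.37948195 -14.56242518
  58.67128463 148.26139806]
0.15 [318.97277195 189.97627454]
0.17 [319.09459885 208.11358393]
0.19 [319.23032162 228.55123943]
needle [(array([320., 210.]), 0.67)]
handle [(array([303., 175.]), 0.91), (array([325., 231.]), 0.45)]
```

View pics/w2.png

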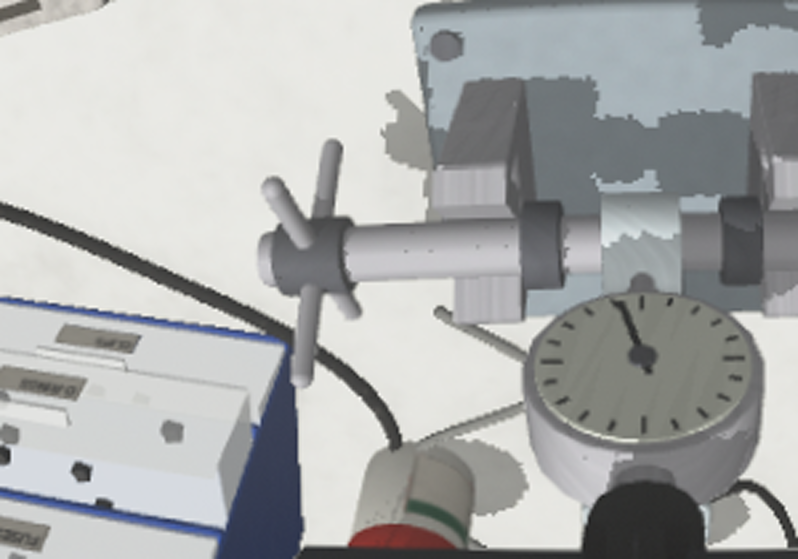

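The dial (viewed upside down) has its pivot at crop (642,356) and the needle tip at (617,302), which reads about 2.85 rad: the plunger is riding and mid-range. The handle bar tips are at crop (330,148), (272,188), (300,380) and (350,315). I'll put this into code.

```bash
cat > look.py <<'E'
from h import *
import pickle
from scipy.optimize import least_squares
def fitdial(c,edges):  # left,right edge px, pivot -> plane x
    pass
XD=-.030
def plane(c,px,xd):
    p,d=rayw(c,px); a=tofx(p); b=tofx(p+d)-a
    return a+b*(xd-a[0])/b[0]
def needle(c,im,piv,Rd=.030,xd=XD):
    g=cv2.cvtColor(im,cv2.COLOR_RGB2GRAY).astype(np.float32)
    q=plane(c,piv,xd); th=np.radians(np.arange(0,360,1)); rr=np.linspace(.3,.6,16)*Rd
    P=np.array([[projw(c,fx([xd,q[1]-r*np.sin(t),q[2]+r*np.cos(t)])) for r in rr] for t in th]).astype(np.float32)
    v=cv2.remap(g,P[...,0],P[...,1],cv2.INTER_LINEAR).mean(1)
    w=np.clip(np.median(v)-v-15,0,None)
    k=np.argmax(cv2.GaussianBlur(np.r_[w,w,w][:,None],(1,9),2)[360:720])
    i=np.arange(k-12,k+13); return np.radians((i*w[i%360]).sum()/w[i%360].sum()),q,w.max()
def tips(phi,dz=0):
    return [fx([.050*np.sin(phi+k*np.pi/2),-.115,.085+.050*np.cos(phi+k*np.pi/2)]) for k in range(4)]
E
python3 - <<'E'
from look import *
c,im=pickle.load(open('w2.pkl','rb'))
f=lambda p:(p[0]/2.66+80,p[1]/2.66+80)
for xd in (-.02,-.03,-.04): 
    l,r,t,b,p=[plane(c,f(q),xd) for q in [(530,362),(754,362),(642,292),(642,438),(642,356)]]
    print(xd,l,r,(l-r)[1],'vert',(b-t)[2],p)
    print(needle(c,im,f((642,356)),xd=xd))
print('hub',projw(c,fx([0,-.115,.085])),f((310,255)))
obs=np.array([f(q) for q in [(330,148),(272,188),(300,380),(350,315)]])
best=[]
for ph in np.radians(range(0,90)):
    T=np.array([projw(c,t) for t in tips(ph)])
    best.append((np.linalg.norm(T[:,None]-obs[None],axis=2).min(1).sum(),np.degrees(ph),T.round()))
for b in sorted(best,key=lambda b:b[0])[:2]: print(b)
print(obs.round())
o=env.get_obs(); print(tofx(o['tool_pos']))
E
```

```text
-0.02 [-0.02       -0.02825079  0.16662306] [-0.02        0.03131079  0.16727517] -0.05956157822624878 vert 0.05774017192509376 [-0.02        0.00156044  0.16467353]
(np.float64(2.8809613843622994), array([-0.02      ,  0.00156044,  0.16467353]), np.float32(62.483948))
-0.03 [-0.03       -0.02663012  0.17770001] [-0.03        0.02954124  0.178315  ] -0.05617136265860422 vert 0.05445362990306493 [-0.03        0.00148428  0.17586145]
(np.float64(2.8825524281837107), array([-0.03      ,  0.00148428,  0.17586145]), np.float32(62.12903))
-0.04 [-0.04       -0.02500945  0.18877696] [-0.04        0.0277717   0.18935484] -0.05278114709095966 vert 0.05116708788103602 [-0.04        0.00140811  0.18704937]
(np.float64(2.8836331506042225), array([-0.04      ,  0.00140811,  0.18704937]), np.float32(62.106415))
hub [196.56515401 175.26351057] (196.54135338345864, 175.86466165413532)
(np.float64(13.34563980164693), np.float64(25.0), array([[190., 225.],
       [210., 198.],
       [204., 132.],
       [179., 146.]]))
(np.float64(13.56760345219056), np.float64(26.0), array([[190., 225.],
       [211., 197.],
       [203., 132.],
       [179., 147.]]))
[[204. 136.]
 [182. 151.]
 [193. 223.]
 [212. 198.]]
[-4.51697347e-02  5.51430411e-05  2.60924386e-01]
```

Run:
```python
from h import *
c=viewer.get_calibration('top')
b=atz(c,(443,238),0);print('bottom',b)
for h in (.1,.15,.2,.25): print(h,atz(c,(470,224),h), tofx(atz(c,(470,224),h)))
print(tofx(b),tofx(atz(c,(443,140),0)))
o=env.get_obs()
pl((fx([0.052,-.115,.30]),[180,0,102.8]),(fx([0.052,-.115,.116]),[180,0,102.8]))
```

```text
bottom [ 0.62871418 -0.40807487  0.        ]
0.1 [ 0.64663511 -0.4373744   0.1       ] [ 0.11521798 -0.19986761  0.1       ]
0.15 [ 0.64032824 -0.42073623  0.15      ] [ 0.11275401 -0.18224563  0.15      ]
0.2 [ 0.63402137 -0.40409806  0.2       ] [ 0.11029003 -0.16462365  0.2       ]
0.25 [ 0.6277145  -0.38745989  0.25      ] [ 0.10782605 -0.14700167  0.25      ]
[ 0.10423367 -0.16732583  0.        ] [ 0.32349177 -0.22810964  0.        ]
[-0.5187, -0.5751, 0.0738] [0.2728, 0.2736, 1.0208]
[-0.0593, -0.5745, 0.8709] [0.2728, 0.2736, 1.0208]
```

apply_moves:
  moves:
    - [-0.07, 0, -0.13, 0, 0.05, 0, 0]
    - [-0.15, -0.1, -0.26, 0, 0.15, 0, 0]
    - [-0.15, -0.3, -0.26, 0, 0.25, 0, 0]
    - [-0.15, -0.5, -0.26, 0, 0.35, 0, 0]
    - [-0.15, -0.57, -0.26, 0, 0.35, 0, 0]

```text
time_s: 8.25
tool_pos: [0.4799, -0.386, 0.3136]
tool_rot: [180.0, -1.0, -166.5]
force: [1.8, 1.4, -2.1]
grip_width: 0.0002
grasp_force: 0.0
```

apply_moves:
  moves:
    - [0, 0, 0, 0, 0, 0.1, 0]
    - [0, 0, 0, 0, 0, 0.2, 0]
    - [-0.1, 0, 0, 0, 0, 0.3, 0]
    - [-0.2, 0, 0, 0, 0, 0.4, 0]
    - [-0.3, 0, 0, 0, 0, 0.5, 0]
    - [-0.4, 0, 0, 0, 0, 0.6, 0]
    - [-0.48, 0, 0, 0, 0, 0.7, 0]
    - [-0.48, 0, 0, 0, 0, 0.8, 0]
    - [-0.48, 0, 0, 0, 0, 0.9, 0]
    - [-0.48, 0, 0, 0, 0, 1, 0]
    - [-0.48, 0, 0, 0, 0, 1, 0]

```text
time_s: 9.35
tool_pos: [0.5668, -0.3656, 0.3202]
tool_rot: [-179.8, 0.1, 107.0]
force: [0.7, -0.4, 0.4]
grip_width: 0.0005
grasp_force: 0.0
```

Run:
```python
from h import *
o=env.get_obs();print(o['time_s'],tofx(o['tool_pos']),o['tool_rot'],o['qpos'])
pl((fx([0.052,-.113,.15]),[180,0,102.8]),(fx([0.052,-.113,.116]),[180,0,102.8]))
```

```text
9.35 [ 0.05326443 -0.11222433  0.32015763] [-1.79798870e+02  6.77333714e-02  1.07028286e+02] [ -5.6058019   27.02702836  54.68374971  71.32082223 -21.56979353
  92.12257439  62.09996736]
[-0.0024, -0.0036, 0.8508] [-0.0023, 0.0009, 0.0492]
[-0.0022, -0.003, 1.0208] [-0.0023, 0.0009, 0.0492]
```

apply_moves:
  moves:
    - [0, 0, 0.25, 0, 0, 0.05, 0]
    - [0, 0, 0.5, 0, 0, 0.05, 0]
    - [0, 0, 0.7, 0, 0, 0.05, 0]
    - [0, 0, 0.85, 0, 0, 0.05, 0]
    - [0, 0, 0.95, 0, 0, 0.05, 0]
    - [0, 0, 1, 0, 0, 0.05, 0]
    - [0, 0, 1, 0, 0, 0.05, 0]

```text
time_s: 10.05
tool_pos: [0.5646, -0.3666, 0.1195]
tool_rot: [-179.8, -0.1, 102.7]
force: [0.6, 0.4, -0.1]
grip_width: 0.0006
grasp_force: 0.0
```

apply_moves:
  moves:
    - [0, -0.02, 0.01, 0, 0, 0, 0]
    - [0, -0.04, 0.02, 0, 0, 0, 0]
    - [0, -0.06, 0.02, 0, 0, 0, 0]
    - [0, -0.08, 0.02, 0, 0, 0, 0]
    - [0, -0.1, 0.02, 0, 0, 0, 0]
    - [0, -0.12, 0.02, 0, 0, 0, 0]
    - [0, -0.14, 0.02, 0, 0, 0, 0]
    - [0, -0.16, 0.02, 0, 0, 0, 0]

```text
time_s: 10.85
tool_pos: [0.5329, -0.3751, 0.1172]
tool_rot: [180.0, 0.0, 102.5]
force: [1.3, 0.1, 1.6]
grip_width: 0.0006
grasp_force: 1.0
```

apply_moves:
  moves:
    - [0, -0.02, 0, 0, 0, 0, 0]
    - [0, -0.04, 0, 0, 0, 0, 0]
    - [0, -0.06, 0, 0, 0, 0, 0]
    - [0, -0.08, 0, 0, 0, 0, 0]
    - [0, -0.1, 0, 0, 0, 0, 0]
    - [0, -0.12, 0, 0, 0, 0, 0]
    - [0, -0.14, 0, 0, 0, 0, 0]
    - [0, -0.14, 0, 0, 0, 0, 0]

```text
time_s: 11.65
tool_pos: [0.5042, -0.3816, 0.1169]
tool_rot: [-179.9, -0.0, 102.4]
force: [1.1, -0.7, 0.7]
grip_width: 0.0009
grasp_force: 0.2
```

Run:
```python
from h import *
o=env.get_obs();print(o['time_s'],tofx(o['tool_pos']),o['tool_rot'],o['force'],o['qpos'])
c=viewer.get_calibration('wrist');im=viewer.read_camera('wrist');cv2.imwrite('pics/w3.png',im[:,:,::-1])
```

```text
11.65 [-0.01132967 -0.11395457  0.11685812] [-1.79929327e+02 -1.59238775e-02  1.02427250e+02] [ 1.08092823 -0.74253719  0.71741275] [ -6.33509086  28.28508953  53.8578666   94.7024223  -24.05701273
  69.51205517  65.32347132]
```

View pics/w3.png

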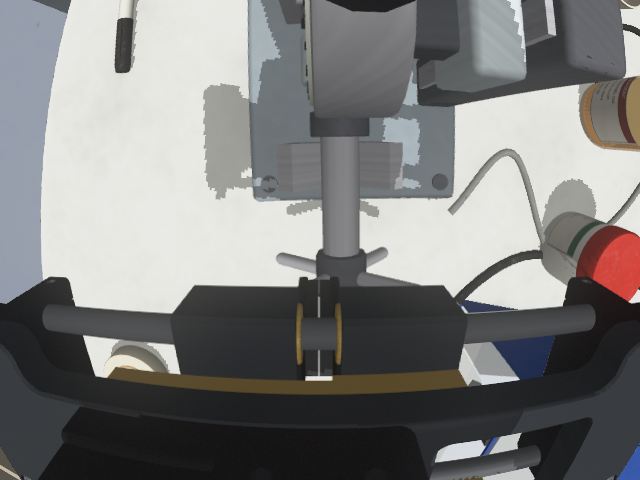

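The fingers are beside the bars and the shaft is seated. I'll lift and look at the dial again.

apply_moves:
  moves:
    - [0, 0.01, -0.2, 0, 0, 0, 0]
    - [0, 0.01, -0.45, 0, 0, 0, 0]
    - [0, 0, -0.7, 0, 0, -0.1, 0]
    - [0, 0, -0.95, 0, 0, -0.2, 0]
    - [0, 0, -0.95, 0, 0, -0.3, 0]
    - [0, 0, -0.95, 0, 0, -0.4, 0]
    - [0.1, 0, -0.95, 0, 0, -0.5, 0]
    - [0.2, 0, -0.95, 0, 0, -0.6, 0]
    - [0.3, 0, -0.95, 0, 0, -0.7, 0]
    - [0.4, 0, -0.95, 0, 0, -0.8, 0]
    - [0.5, 0, -0.95, 0, 0, -0.9, 0]
    - [0.57, 0, -0.95, 0, 0, -1, 0]
    - [0.57, 0, -0.95, 0, 0, -1, 0]

```text
time_s: 13.0
tool_pos: [0.4806, -0.2683, 0.3068]
tool_rot: [179.9, -0.0, -171.4]
force: [1.5, -0.5, 0.3]
grip_width: 0.0007
grasp_force: 0.0
```

Run:
```python
from h import *
o=env.get_obs();print(o['time_s'],tofx(o['tool_pos']),o['tool_rot'],o['qpos'])
q=R.from_euler('z',192.8,degrees=True)*R.from_euler('y',-30,degrees=True)
pl((fx([-.045,0,.26]),(R.from_euler('xyz',[180,0,192.8],degrees=True)*R.from_euler('y',-30,degrees=True)).as_euler('xyz',degrees=True)))
```

```text
13.0 [-0.00921903  0.00180689  0.30683835] [ 1.79921754e+02 -9.12583628e-03 -1.71394805e+02] [-13.1332478    4.78434892  42.61030717  91.03646292  -3.30324594
  85.50151586 128.24514342]
[0.1777, -0.0224, 0.2342] [-0.0119, -0.349, -0.0479]
```

apply_moves:
  moves:
    - [0.1, 0, 0, 0, -0.1, -0.05, 0]
    - [0.18, 0, 0.1, 0, -0.2, -0.05, 0]
    - [0.18, 0, 0.2, 0, -0.3, -0.05, 0]
    - [0.18, -0.02, 0.23, 0, -0.35, -0.05, 0]
    - [0.18, -0.02, 0.23, 0, -0.35, -0.05, 0]

```text
time_s: 13.5
tool_pos: [0.4406, -0.2833, 0.2572]
tool_rot: [-179.1, 29.8, -167.8]
force: [-0.7, -0.5, 0.9]
grip_width: 0.0004
grasp_force: 0.0
```

```bash
cat >> look.py <<'E'
PIV=[-.02,.0016,.1647]
def barfit(c,im):
    """best handle angle: brightness-independent, edges via saturation? use bar/background contrast along predicted bars"""
    g=cv2.cvtColor(im,cv2.COLOR_RGB2GRAY).astype(np.float32); s=[]
    for ph in np.radians(np.arange(0,90,1.)):
        v=0
        for k in range(4):
            t=ph+k*np.pi/2
            for r in np.linspace(.024,.047,10):
                p=lambda o:projw(c,fx([r*np.sin(t)+o*np.cos(t),-.115,.085+r*np.cos(t)-o*np.sin(t)]))
                pts=np.array([p(0),p(.007),p(-.007)],np.float32)[None]
                a=cv2.remap(g,pts[...,0],pts[...,1],cv2.INTER_LINEAR)[0]
                v+=min(a[1],a[2])-a[0]
        s.append(v)
    s=np.array(s);return int(s.argmax()),np.round(np.sort(s)[-5:],0)
def shot(tag):
    c=viewer.get_calibration('wrist');im=viewer.read_camera('wrist');pickle.dump((c,im),open(tag+'.pkl','wb'))
    a=im[80:290,80:380,::-1]
    cv2.imwrite(f'pics/{tag}.png',cv2.resize(a,None,fx=2.66,fy=2.66,interpolation=cv2.INTER_CUBIC))
    piv=projw(c,fx(PIV)); print('piv',piv,'needle',needle(c,im,piv,xd=-.02),'bars',barfit(c,im))
E
python3 - <<'E'
from look import *
c,im=pickle.load(open('w2.pkl','rb'));print(barfit(c,im),needle(c,im,projw(c,fx(PIV)),xd=-.02))
shot('w4')
E
```

```text
(48, array([-354., -349., -341., -332., -323.], dtype=float32)) (np.float64(2.8787660524508167), array([-0.02  ,  0.0016,  0.1647]), np.float32(62.468414))
piv [328.36920136 217.47914011] needle (np.float64(3.759162893052935), array([-0.02  ,  0.0016,  0.1647]), np.float32(61.6864)) bars (65, array([-577., -559., -541., -527., -499.], dtype=float32))
```

View pics/w4.png

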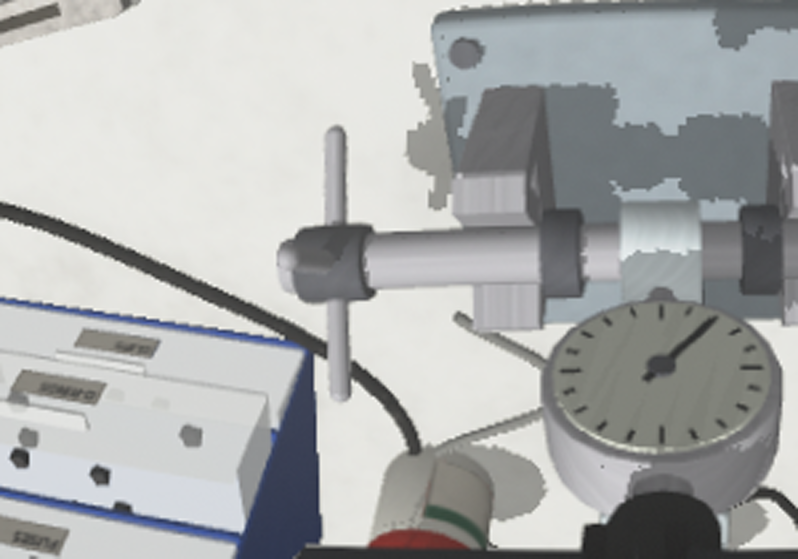

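The view shows bar tips at crop (335,128) and (340,400), with the other two bars end-on. The needle reads 3.76, so it rose by 0.88. Next I'll compute the turn made so far.

Run:
```python
from look import *
f=lambda p:(p[0]/2.66+80,p[1]/2.66+80)
def hits(c,px,r=.046):  # centre of bar near tip: intersect with handle plane y=-.115
    p,d=rayw(c,f(px)); a=tofx(p);b=tofx(p+d)-a; q=a+b*(-.115-a[1])/b[1]; return np.degrees(np.arctan2(q[0],q[2]-.085)),np.hypot(q[0],q[2]-.085)
for tag,obs in [('w2',[(330,155),(274,190),(301,372),(348,310)]),('w4',[(335,135),(340,392)])]:
    c,im=pickle.load(open(tag+'.pkl','rb'))
    print(tag,'hub pred',(projw(c,fx([0,-.115,.085]))-80)*2.66)
    for o in obs: print(hits(c,o))
    o=np.array([f(q) for q in obs])
    ph=np.radians(np.arange(0,90,.5));e=[]
    for a in ph:
        T=np.array([projw(c,fx(.94*(tofx(t)-[0,-.115,.085])+[0,-.115,.085])) for t in tips(a)])
        e.append(np.linalg.norm(T[:,None]-o[None],axis=2).min(0).sum())
    k=np.argsort(e)[:3];print(np.degrees(ph[k]),np.array(e)[k])
```

```text
w2 hub pred [310.06330967 253.40093811]
(np.float64(-160.05342262831815), np.float64(0.04525855698177623))
(np.float64(-66.20240776523194), np.float64(0.04085607526657836))
(np.float64(34.23026799499767), np.float64(0.043132468111728946))
(np.float64(117.3679128762684), np.float64(0.05083705492395084))
[25.5 26.  25. ] [12.22311058 12.27099991 12.32497956]
w4 hub pred [329.45908805 260.27611013]
(np.float64(-135.55045320267126), np.float64(0.04645074399899723))
(np.float64(61.89875437980616), np.float64(0.04857770176052848))
[45.  45.5 46. ] [5.35534618 5.35539522 5.36333173]
```

Now about 21° short of the high spot, and the turn must continue the same way. I'll go back to the handle, push about 20° more, and check.

apply_moves:
  moves:
    - [-0.07, 0, -0.13, 0, 0.05, 0, 0]
    - [-0.15, -0.1, -0.26, 0, 0.15, 0, 0]
    - [-0.15, -0.3, -0.26, 0, 0.25, 0, 0]
    - [-0.15, -0.5, -0.26, 0, 0.35, 0, 0]
    - [-0.15, -0.57, -0.26, 0, 0.35, 0, 0]

```text
time_s: 14.05
tool_pos: [0.4801, -0.3864, 0.3178]
tool_rot: [-178.8, -1.0, -166.9]
force: [1.9, 1.4, -1.6]
grip_width: 0.0004
grasp_force: 0.0
```

apply_moves:
  moves:
    - [0, 0, 0, 0, 0, 0.1, 0]
    - [0, 0, 0, 0, 0, 0.2, 0]
    - [-0.1, 0, 0, 0, 0, 0.3, 0]
    - [-0.2, 0, 0, 0, 0, 0.4, 0]
    - [-0.22, 0, 0, 0, 0, 0.5, 0]
    - [-0.22, 0, 0, 0, 0, 0.6, 0]
    - [-0.22, 0, 0, 0, 0, 0.7, 0]
    - [-0.22, 0, 0, 0, 0, 0.8, 0]
    - [-0.22, 0, 0, 0, 0, 0.9, 0]
    - [-0.22, 0, 0, 0, 0, 1, 0]
    - [-0.22, 0, 0, 0, 0, 1, 0]

```text
time_s: 15.15
tool_pos: [0.5155, -0.3781, 0.3251]
tool_rot: [-179.9, 1.3, 106.7]
force: [-0.4, 0.0, -0.2]
grip_width: 0.0002
grasp_force: 0.0
```

Run:
```python
from h import *
o=env.get_obs();print(o['time_s'],tofx(o['tool_pos']),o['tool_rot'],o['qpos'])
pl(*[(fx(p),[180,0,102.8]) for p in ([0,-.113,.15],[0,-.113,.117],[-.017,-.113,.105])])
```

```text
15.15 [ 0.0004665  -0.1129941   0.32506681] [-179.87703813    1.28205085  106.67887827] [ -5.39812325  19.55866277  51.89680551  77.57009289 -14.55387013
  88.99432065  61.48890744]
[0.0197, -0.0005, 0.8751] [-0.0009, 0.015, 0.0451]
[0.0234, -0.0001, 1.0401] [-0.0009, 0.015, 0.0451]
[0.0305, -0.0848, 1.1001] [-0.0009, 0.015, 0.0451]
```

apply_moves:
  moves:
    - [0, 0, 0.25, 0, 0.015, 0.045, 0]
    - [0.01, 0, 0.5, 0, 0.015, 0.045, 0]
    - [0.02, 0, 0.7, 0, 0.015, 0.045, 0]
    - [0.02, 0, 0.85, 0, 0.015, 0.045, 0]
    - [0.02, 0, 0.95, 0, 0.015, 0.045, 0]
    - [0.02, 0, 1, 0, 0.015, 0.045, 0]
    - [0.02, 0, 1, 0, 0.015, 0.045, 0]

```text
time_s: 15.85
tool_pos: [0.5135, -0.3785, 0.1227]
tool_rot: [-179.8, -0.2, 102.9]
force: [0.5, 0.3, 1.2]
grip_width: 0.0006
grasp_force: 0.0
```

apply_moves:
  moves:
    - [0, 0, 0.02, 0, 0, 0, 0]
    - [0, 0, 0.04, 0, 0, 0, 0]
    - [0, -0.01, 0.05, 0, 0, 0, 0]
    - [0, -0.02, 0.06, 0, 0, 0, 0]
    - [0, -0.03, 0.07, 0, 0, 0, 0]
    - [0, -0.04, 0.08, 0, 0, 0, 0]
    - [0, -0.055, 0.09, 0, 0, 0, 0]
    - [0, -0.07, 0.1, 0, 0, 0, 0]
    - [0, -0.085, 0.1, 0, 0, 0, 0]
    - [0, -0.085, 0.1, 0, 0, 0, 0]

```text
time_s: 16.85
tool_pos: [0.4953, -0.3834, 0.1029]
tool_rot: [-179.9, -0.2, 102.7]
force: [0.0, 0.6, 1.6]
grip_width: 0.0006
grasp_force: 0.5
```

Run:
```python
from h import *
o=env.get_obs();print(o['time_s'],tofx(o['tool_pos']),o['force'],o['grasp_force'])
```

```text
16.85 [-0.02037211 -0.11367113  0.10294215] [0.03979246 0.61674722 1.58854103] 0.5400066263973713
```

apply_moves:
  moves:
    - [0, 0.02, -0.1, 0, 0, 0, 0]
    - [0, 0.03, -0.3, 0, 0, 0, 0]
    - [0, 0.03, -0.5, 0, 0, 0, 0]
    - [0, 0, -0.75, 0, 0, -0.1, 0]
    - [0, 0, -1, 0, 0, -0.2, 0]
    - [0, 0, -1, 0, 0, -0.3, 0]
    - [0, 0, -1, 0, 0, -0.4, 0]
    - [0.1, 0, -1, 0, 0, -0.5, 0]
    - [0.2, 0, -1, 0, 0, -0.6, 0]
    - [0.3, 0, -1, 0, 0, -0.7, 0]
    - [0.4, 0, -1, 0, 0, -0.8, 0]
    - [0.5, 0, -1, 0, 0, -0.9, 0]
    - [0.57, 0, -1, 0, 0, -1, 0]
    - [0.57, 0, -1, 0, 0, -1, 0]

```text
time_s: 18.25
tool_pos: [0.4711, -0.2709, 0.3032]
tool_rot: [179.7, -0.1, -171.2]
force: [0.5, 0.7, -0.5]
grip_width: 0.0005
grasp_force: 0.0
```

apply_moves:
  moves:
    - [0.1, 0, 0, 0, -0.1, -0.05, 0]
    - [0.15, 0, 0.1, 0, -0.2, -0.05, 0]
    - [0.15, 0, 0.2, 0, -0.3, -0.05, 0]
    - [0.15, -0.02, 0.23, 0, -0.35, -0.05, 0]
    - [0.15, -0.02, 0.23, 0, -0.35, -0.05, 0]
    - [0.15, -0.02, 0.23, 0, -0.35, -0.05, 0]

```text
time_s: 18.85
tool_pos: [0.4419, -0.2823, 0.2578]
tool_rot: [-179.0, 29.9, -167.0]
force: [0.9, 0.1, 0.6]
grip_width: 0.0006
grasp_force: 0.0
```

Run:
```python
from look import *
print(env.get_obs()['time_s'],env.get_obs()['qpos'])
shot('w5')
```

```text
18.85 [  0.57370731 -16.7231287   39.3329198  116.60421382 -14.72139851
  58.07779578 149.02172952]
piv [327.10377215 215.25957811] needle (np.float64(3.84062725641319), array([-0.02  ,  0.0016,  0.1647]), np.float32(62.559387)) bars (48, array([-200., -186.,  -96.,  -89.,  -39.], dtype=float32))
```

View pics/w5.png

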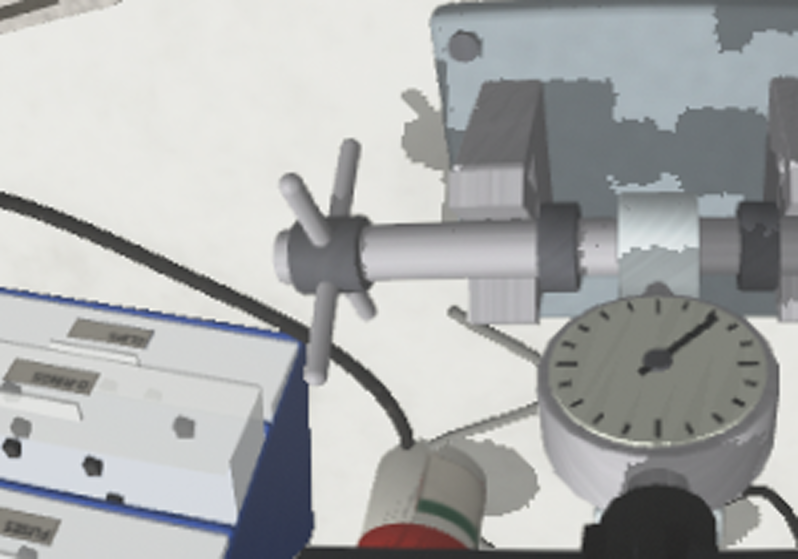

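The handle looks the same as in the first view, so the total turn is about -90°. The needle readings (2.88, 3.76, 3.84) fit a sine whose peak lies within a few degrees of this angle. The robot is clear of everything, so I'm handing in.

```bash
python3 -c "
from cell import env
print(env.sign_off())"
```

```text
the job is handed in; nothing more can be done
None
```

I handed the job in at about 19 s, with the eccentric's high spot within an estimated 5° of the plunger, the needle at about 3.84 rad and the arm clear of everything; the sign-off returned no verdict.

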